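# Warm the specimen jars, one pot each

### The job

Take one steel pot off the top of the pile for each specimen jar on the paper pad, stand these pots upright and wholly on the warmer's metal plate, and stand one jar upright in each of them, leaving the spare pots in their pile where it is. Only when all the jars are loaded, turn the warmer's dial until its pointer is on the mark with as many dots as there are jars, and after that push the toggle switch fully over to on. Do not disturb the other things on the bench.

Things in the scene. Friction and masses are not known exactly. Their poses are not given: they have to be found in the camera images.
- warmer: low white bench warmer, 280 (its x) x 370 (its y) x 50 mm; origin at the centre of its underside. Fixed. A bare aluminium plate covers the far part of its top; the dial and the switch are on the control strip along its near edge (its -x side).
- plate_mid (a point): centre of the upper face of the warmer's aluminium plate, 54 mm above the bench; the plate is 160 mm along x and 360 mm along y of this frame (same axes as the warmer), so a pot (radius 32) stands wholly on it with its centre within 48 mm in x and 148 mm in y
- dial_grip (a point): point on the dial's upright axis at the height to grip, 37 mm above the control strip. The black dial is a 56 mm disc with a 14 mm wide, 53 mm long, 32 mm high grip bar across it (this frame's x runs along the bar; 16 mm of bar below this point, 7 mm above), with a white line on the pointer end, which is its -x end
- dial (a joint): dial angle, rad, grows clockwise seen from above, 0 to 2.8. At 0 the pointer points to the warmer's -x side, at a single stroke (off). Around it are marks of one, two, three and four black dots (in rows pointing outwards) at 0.6, 1.2, 1.8 and 2.4 rad. Light friction (0.03 N m), stays where left. Starts near off, at 0 to 0.3
- switch_tip (a point): centre of the 26 mm black ball on the end of the toggle switch's lever; the lever's pivot is 60 mm below along the lever, 22 mm above the strip. It swings in the warmer's y-z plane: off leans 0.5 rad towards warmer +y (towards the dial), on leans 0.5 rad towards -y
- switch (a joint): switch angle, rad: 0 off, 1.0 fully on; stays where it is left, turned by about 1 N at the ball
- drainer: fixed steel drainer slab, 200 x 200 x 12 mm, on which the pile of pots stands; origin at the centre of its underside
- pad: thin flat paper bench pad, 210 x 210 mm, on which the jars stand at the start; 1 mm, nothing to bump into; origin at its centre, on the bench. Pad and drainer are on the left and right of the warmer, either way round
- pot1: round steel pot, no. 1 from the top of the pile of five, 55 mm high, open above; origin at the centre of its underside. Solid foot, radius 27, 22 mm high; above it a straight cup, outer radius 32, wall 3, inner floor 25 mm above the underside. Piled, the foot sits loosely in the pot below and the shoulder on its rim, one pot every 33 mm; about 0.14 kg
- pot2: round steel pot, no. 2 from the top of the pile of five, 55 mm high, open above; origin at the centre of its underside. Solid foot, radius 27, 22 mm high; above it a straight cup, outer radius 32, wall 3, inner floor 25 mm above the underside. Piled, the foot sits loosely in the pot below and the shoulder on its rim, one pot every 33 mm; about 0.14 kg
- pot3: round steel pot, no. 3 from the top of the pile of five, 55 mm high, open above; origin at the centre of its underside. Solid foot, radius 27, 22 mm high; above it a straight cup, outer radius 32, wall 3, inner floor 25 mm above the underside. Piled, the foot sits loosely in the pot below and the shoulder on its rim, one pot every 33 mm; about 0.14 kg
- pot4: round steel pot, no. 4 from the top of the pile of five, 55 mm high, open above; origin at the centre of its underside. Solid foot, radius 27, 22 mm high; above it a straight cup, outer radius 32, wall 3, inner floor 25 mm above the underside. Piled, the foot sits loosely in the pot below and the shoulder on its rim, one pot every 33 mm; about 0.14 kg
- pot5: round steel pot, no. 5 from the top of the pile of five, 55 mm high, open above; origin at the centre of its underside. Solid foot, radius 27, 22 mm high; above it a straight cup, outer radius 32, wall 3, inner floor 25 mm above the underside. Piled, the foot sits loosely in the pot below and the shoulder on its rim, one pot every 33 mm; about 0.14 kg
- jar1: closed round amber specimen jar, heavy in its base, 48 mm diameter and 70 mm high, with a white cap of 44 mm diameter on its top 18 mm; origin at the centre of its underside; about 0.14 kg. Three or four jars are present; None if absent
- jar2: closed round amber specimen jar, heavy in its base, 48 mm diameter and 70 mm high, with a white cap of 44 mm diameter on its top 18 mm; origin at the centre of its underside; about 0.14 kg. Three or four jars are present; None if absent
- jar3: closed round amber specimen jar, heavy in its base, 48 mm diameter and 70 mm high, with a white cap of 44 mm diameter on its top 18 mm; origin at the centre of its underside; about 0.14 kg. Three or four jars are present; None if absent
- jar4: closed round amber specimen jar, heavy in its base, 48 mm diameter and 70 mm high, with a white cap of 44 mm diameter on its top 18 mm; origin at the centre of its underside; about 0.14 kg. Three or four jars are present; None if absent
- rack: white foam tube rack lying near the robot, 60 x 90 x 30 mm, a bystander; origin at the centre of its underside
- beaker: clear cup, 60 mm across, 70 mm high, a bystander near the robot; origin at the centre of its underside
- measure: small plain steel cylinder weight, 42 mm diameter, 50 mm high, standing at a corner of the drainer, about 100 mm from its centre, a bystander; origin at the centre of its underside
- bleach: white bottle with a yellow cap, 68 mm across, 190 mm high, a bystander beyond the work area; origin at the centre of its underside
- tipbox: box of pipette tips with a red top, 80 x 110 x 52 mm, a bystander beyond the work area; origin at the centre of its underside
Not all that is in view belongs to the job. What is shaped like the pot1 but yellow is not meant. What is shaped like the jar3 but blue is not meant.

How it is judged:
By the outcome, as a careful person would: the job done as asked, in the order asked, and still so for the second after the job is handed in, with the robot touching nothing.
Of jar1, jar2, jar3, jar4 only 3 to 4 are there at a start; the rules pass over those that are not, and their reading is None.
At some moment in a run one of jar1, jar2, jar3, jar4 may be knocked a few centimetres aside while the robot is not near it.
It also fails if it takes over 210 s, if anything falls off the work surface, if the arm or the gripper's body presses on something with over 40 N, if the wrist force passes 120 N, or if a joint passes its speed limit or range.

### The arm

A 7-joint arm with a two-finger parallel gripper is mounted at the origin on the work surface. World frame = base frame: x ahead of the robot, y to its left, z up, the work surface at z = 0. Lengths are in mm, angles in rad, forces in N, time in s.
With the tool pointing down it reaches from about 425 to 875 mm from the base axis. Payload 9.9 kg.
Tool frame: the origin (TCP) lies midway between the tips of the shut fingers; the grasp point (between the pads) lies 19 mm behind it (ctrl.hold_point_z is the distance from the TCP to the grasp point, in mm); z points along the fingers, y is the line along which they close (so a half turn about z gives the same grasp; the last joint's range is limited). The gripper opens to 85 mm and grips with 20 to 120 N. Pads are 22 mm wide; open, the fingers measure 114 mm over their backs; the gripper's body (76 mm by 85 mm) begins 54 mm behind the grasp point. The pads swing forward as they close: fully open they stand 13 mm farther back than shut.
Start: joints at [-1.344, 0.576, 0.025, 1.437, -0.015, 1.129, -0.057], TCP at [206.421, 642.665, 204.689] pointing down, gripper open.
Joint ranges: [-2.76, 2.76], [-0.34, 2.15], [-1.52, 1.57], [0.19, 2.46], [-1.09, 4.23], [0.17, 1.99], [-2.82, 2.82]. Speed limits (rad/s): [2.22, 2.22, 3.01, 3.01, 3.14, 3.14, 3.14].

### API

Orientations are given as a unit quaternion [x, y, z, w].
In Python, from cell import ctrl, imaging, job_done gives the robot as it stands.
- The arm moves only by the tool move_arm, never from a script. Its argument "series" is one flat list of numbers, 7 for each row, row after row: the shift along the tool's x, y, z in m, then the turn, a rotation vector about the tool's x, y, z in degrees, then the opening, from 0 (shut) to 1 (fully open). In form: [dx, dy, dz, ax, ay, az, jaw, dx, dy, dz, ax, ay, az, jaw, ...]. A call has exactly 10 rows; each row shifts and turns the commanded pose from where the row before left it, along the tool's axes as they then stand; what a row does not reach is not made up. A row lasts 1/8 s, in which the tool goes at most 62.5 mm and 10.7 degrees, less where a joint would pass 70% of its speed; a pose out of reach is approached as far as the arm can. A call with a gripper value outside its range is refused whole. The fingers move at their own pace and stop on an object; "grip_force" is the grip in N (left out, the last holds). Time passes only in rows, so rows that do not move let the fingers close, or fill a call up. It gives the time, the measured TCP pose, the force, the opening and the grip force at its end, in the units of the state.
- ctrl.sense(): the state, without advancing time (a new reading comes with each control period).
- imaging.capture(name): name is "scene" or "top"; returns the picture (384x512x3 uint8, red, green, blue); there is no depth.
- imaging.camera_params(name): a dict with "fx", "fy", "cx", "cy" (pixels), "xyz" and "orientation" of the camera in the world. Camera axes: x right, y down, z forward; pixel columns grow to the right and rows downward; lengths in mm; the calibration is good to about 2 mm. A picture is of the moment at which its call begins. camera_params takes no time and is no camera call.
- job_done(): hands the job in; it is judged then, once.
The state is a dict: "t": time; "joint_positions": joint angles; "joint_vel": joint speeds; "effort": joint torques, N m; "tcp_pos": TCP position; "tcp_rot": TCP orientation; "wrist_force": force on the tool from outside, world axes, zero at the start; "ft_torque": the same for the moment, N m; "opening": finger opening in mm; "grasp_force": force on a finger pad.
Only numpy, scipy, OpenCV 4.12 (cv2) and the standard library are available. Lean on these libraries where they do the work, as an engineer would, in place of code of your own. Each camera call takes 0.05 s, during which the arm holds its last target. There are 200 camera calls.

## Working session

There is one attempt and no reset: what is moved stays moved. The work goes in short steps, Python scripts to look and compute and a tool call to move; the robot and the scene stay as the last step left them, time stands still between calls to the robot, and variables do not carry over. Pictures are saved under pics/ and viewed, at most 14 in all, crops included, and the job is handed in when it is done.

Besides the shell and the picture viewer there is one more tool, called after "Emit:" by a JSON object that holds its "fn" and its "kwargs", one argument or row to a line. move_arm: Moves the arm, as the interface text tells. Its arguments: {"type":"object","properties":{"series":{"type":"array"},"grip_force":{"type":"number"}},"required":["series"]}

```bash
ls; mkdir -p pics; python3 - <<'E'
from cell import ctrl, imaging
import cv2
for n in("scene","top"):
    p=imaging.camera_params(n);print(n,p)
    im=imaging.capture(n);cv2.imwrite(f"pics/{n}0.png",im[:,:,::-1])
s=ctrl.sense();print(s);print(ctrl.hold_point_z)
E
```

```text
pics
scene {'fx': 377.6636686908468, 'fy': 377.6636686908468, 'cx': 255.05197239098797, 'cy': 192.30774284497167, 'xyz': array([1201.10322668, -532.24193877,  944.37835903]), 'orientation': array([ 0.8382996 ,  0.36972004, -0.16293612, -0.36607744])}
top {'fx': 409.8268949261135, 'fy': 409.8268949261135, 'cx': 257.665950481725, 'cy': 189.80801578721048, 'xyz': array([ 371.44451995,   51.57320751, 1271.43195212]), 'orientation': array([ 0.71258905, -0.69743456,  0.05663123, -0.0509391 ])}
{'t': 0.1, 'joint_positions': array([-1.34384459,  0.57642069,  0.02484073,  1.43778067, -0.0150144 ,
        1.12898933, -0.05650416]), 'joint_vel': array([ 6.35939046e-04, -9.00723024e-04, -6.64272428e-04, -2.98223773e-03,
        2.13767753e-03, -5.73539647e-04,  6.66836661e-05]), 'effort': array([ 7.00211705e-03, -7.67314410e+01,  2.25846693e+00, -2.86605048e+01,
        1.59649900e-02,  8.68954870e-03, -1.28185744e-05]), 'tcp_pos': array([206.25493163, 642.27856275, 203.96242885]), 'tcp_rot': array([ 1.54737428e-01,  9.87955378e-01, -7.02055300e-04, -8.25279421e-05]), 'wrist_force': array([-0.15755827, -0.11748327, -0.8890953 ]), 'ft_torque': array([ 0.00525848,  0.02938072, -0.02604616]), 'grasp_force': 0.0, 'opening': 85.45708861978147}
18.700000000000003
```

View pics/scene0.png

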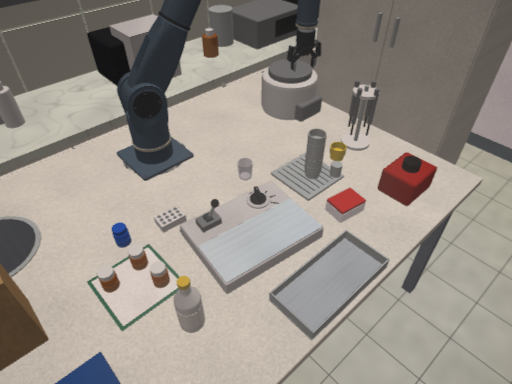

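View pics/top0.png

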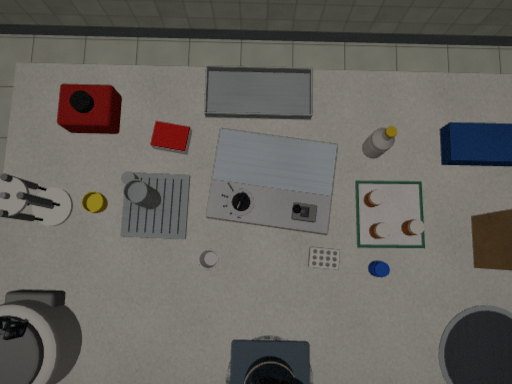

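Three amber jars stand on the pad, in the top view at (375,199), (378,231) and (411,227). The blue one at (379,269) is off the pad and is a decoy. The steel pile stands on the drainer at about (138,192), and the yellow pot at (94,202) is also a decoy. The warmer is at (272,180), with its dial at (241,202) and its switch at (300,211). I'll enlarge these to confirm.

```bash
cat > h.py <<'E'
import numpy as np, cv2
from scipy.spatial.transform import Rotation as R
from cell import ctrl, imaging
P={n:imaging.camera_params(n) for n in("scene","top")}
def proj(n,X):
    p=P[n];c=R.from_quat(p["orientation"]).inv().apply(np.atleast_2d(X)-p["xyz"])
    return np.c_[p["fx"]*c[:,0]/c[:,2]+p["cx"],p["fy"]*c[:,1]/c[:,2]+p["cy"]]
def ray(n,uv,z):
    p=P[n];uv=np.atleast_2d(uv).astype(float)
    d=R.from_quat(p["orientation"]).apply(np.c_[(uv[:,0]-p["cx"])/p["fx"],(uv[:,1]-p["cy"])/p["fy"],np.ones(len(uv))])
    return p["xyz"]+d*((z-p["xyz"][2])/d[:,2])[:,None]
def crop(n,x0,y0,x1,y1,k,f,im=None):
    im=imaging.capture(n)[:,:,::-1] if im is None else im
    cv2.imwrite(f,cv2.resize(im[y0:y1,x0:x1],None,fx=k,fy=k,interpolation=cv2.INTER_CUBIC))
E
python3 - <<'E'
from h import *
a=cv2.imread("pics/top0.png");s=cv2.imread("pics/scene0.png")
crop("top",115,120,345,240,3.4,"pics/c1.png",a)
A=cv2.resize(a[170:290,345:435],None,fx=4,fy=4,interpolation=2)
B=cv2.resize(s[115:215,265:365],None,fx=4.2,fy=4.2,interpolation=2)
h=max(A.shape[0],B.shape[0])
o=np.zeros((h,A.shape[1]+B.shape[1],3),np.uint8);o[:A.shape[0],:A.shape[1]]=A;o[:B.shape[0],A.shape[1]:]=B
cv2.imwrite("pics/c2.png",o)
E
```

```text
(no output)
```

View pics/c1.png

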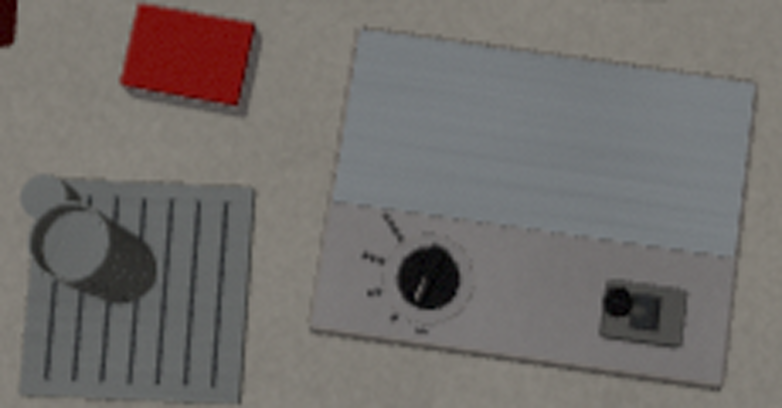

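View pics/c2.png

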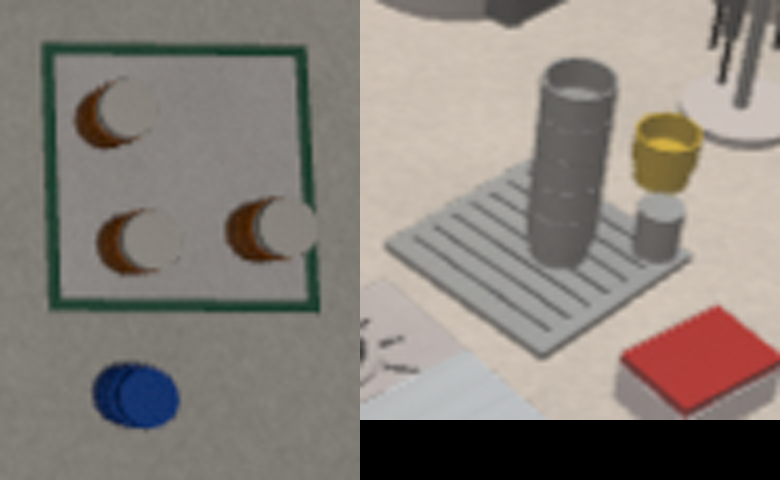

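c1 shows the dial at crop (428,277) and the ball at (617,301). The steel pile's rim is at (77,243), with the measure beside it. c2 shows three amber jars with white caps inside the green pad border. The blue jar is outside the border, and the yellow pot is on the bench rather than in the steel pile. So the count is three jars, three pots and the three-dot mark (1.8 rad).

```bash
cat >> h.py <<'E'
def jars(im=None):
    """white caps next to amber, top camera"""
    im=imaging.capture("top") if im is None else im
    hsv=cv2.cvtColor(im,cv2.COLOR_RGB2HSV);m=cv2.inRange(hsv,(3,120,40),(25,255,255))
    n,l,st,c=cv2.connectedComponentsWithStats(m)
    return [(st[i,4],c[i].round(1),st[i,:4]) for i in range(1,n) if st[i,4]>15 and 330<c[i][0]<470]
E
python3 - <<'E'
from h import *
np.set_printoptions(precision=1,suppress=True)
c1=lambda x,y:[115+(x+.5)/3.4-.5,120+(y+.5)/3.4-.5]
for nm,uv,z in [("plFL",(357,28),54),("plFR",(754,84),54),("plNL",(333,203),54),("plNR",(733,255),54),("wNL",(310,332),50),("wNR",(721,388),50),("dial",(428,277),94),("ptr",(415,306),90),("ball",(617,301),124.7),("rim1",(77,243),199),("measure",(45,196),50)]:
    print(nm,ray("top",c1(*uv),z)[0])
print("scene rim",ray("scene",[265+219/4.2,115+79/4.2],199)[0])
for q in [(131,107),(151,240),(286,226)]: print("jar",ray("top",[345+(q[0]+.5)/4-.5,170+(q[1]+.5)/4-.5],71)[0])
a=cv2.imread("pics/top0.png")[:,:,::-1].copy()
print(jars(a))
E
```

```text
plFL [748.3 164.5  54. ]
plFR [ 704.6 -194.6   54. ]
plNL [587.2 180.2  54. ]
plNR [ 548.5 -174.7   54. ]
wNL [472.7 196.5  50. ]
wNR [ 431.4 -164.2   50. ]
dial [518.   92.8  94. ]
ptr [493.4 103.4  90. ]
ball [497.6 -65.1 124.7]
rim1 [525.6 362.1 199. ]
measure [588.5 436.4  50. ]
scene rim [528.1 371.7 199. ]
jar [ 544.  -311.4   71. ]
jar [ 445.9 -323.8   71. ]
jar [ 458.3 -423.4   71. ]
[(np.int32(111), array([390.5, 131.6]), array([385, 126,  12,  12], dtype=int32)), (np.int32(67), array([368.1, 201.1]), array([364, 193,  12,  14], dtype=int32)), (np.int32(87), array([406.2, 228.3]), array([402, 221,  13,  14], dtype=int32)), (np.int32(66), array([373.1, 231.3]), array([370, 224,  10,  14], dtype=int32))]
```

```bash
cat >> h.py <<'E'
def circ(x,y,z,r): 
    t=np.linspace(0,2*np.pi,60);return np.c_[x+r*np.cos(t),y+r*np.sin(t),0*t+z]
def overlay(im,n,box,k,circs):
    x0,y0,x1,y1=box;o=cv2.resize(im[y0:y1,x0:x1],None,fx=k,fy=k,interpolation=cv2.INTER_CUBIC)
    for c,col in circs:
        u=(proj(n,c)-[x0,y0]+.5)*k-.5
        cv2.polylines(o,[np.int32(u*16)],False,col,1,cv2.LINE_AA,4)
    return o
def tile(*L):
    h=max(a.shape[0] for a in L);return np.hstack([np.pad(a,((0,h-a.shape[0]),(0,0),(0,0))) for a in L])
E
python3 - <<'E'
from h import *
a=cv2.imread("pics/top0.png");s=cv2.imread("pics/scene0.png")
c=(527,367);G=(0,255,0);Rd=(0,0,255)
pile=[(circ(*c,199,32),G),(circ(*c,45,32),Rd)]
J=[(543,-311),(446,-323),(458,-423)]
js=[(circ(*q,71,22),G) for q in J]+[(circ(*q,1,24),Rd) for q in J]
cv2.imwrite("pics/o1.png",tile(overlay(a,"top",(118,165,168,215),5,pile),overlay(s,"scene",(290,120,340,185),5,pile),overlay(a,"top",(355,180,435,245),3.5,js)))
x=np.array([.9934,-.115]);print(x)
E
```

```text
[ 0.9934 -0.115 ]
```

View pics/o1.png

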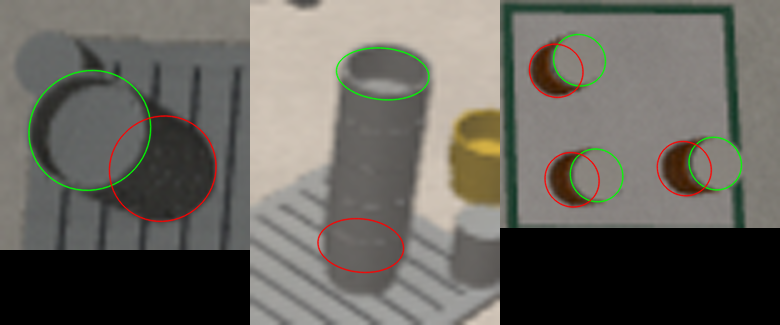

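The overlay matches the pile rim (about 2 mm off in the scene view) and all three jars. Now moving above the pile.

Emit:
{"fn": "move_arm", "kwargs": {
  "series": [0, 0, -0.05, 0, 0, -9, 1, 0, 0, -0.05, 0, 0, -8.8, 1, -0.04, -0.034, 0, 0, 0, 0, 1, -0.04, -0.034, 0, 0, 0, 0, 1, -0.04, -0.034, 0, 0, 0, 0, 1, -0.04, -0.034, 0, 0, 0, 0, 1, -0.04, -0.034, 0, 0, 0, 0, 1, -0.04, -0.034, 0, 0, 0, 0, 1, -0.04, -0.034, 0, 0, 0, 0, 1, -0.04, -0.034, 0, 0, 0, 0, 1],
  "grip_force": 40
}}

```text
t: 1.35
tcp_pos: [527.4, 369.3, 304.4]
tcp_rot: [0.0, 1.0, -0.0, -0.0]
wrist_force: [0.4, 0.6, -0.7]
opening: 85.1
grasp_force: 0.0
```

Emit:
{"fn": "move_arm", "kwargs": {
  "series": [0, 0, 0.05, 0, 0, 0, 1, 0, 0, 0.04, 0, 0, 0, 1, 0, 0, 0.03, 0, 0, 0, 1, 0, 0, 0.02, 0, 0, 0, 1, 0, 0, 0, 0, 0, 0, 1, 0, 0, 0, 0, 0, 0, 0.4, 0, 0, 0, 0, 0, 0, 0.4, 0, 0, 0, 0, 0, 0, 0.4, 0, 0, 0, 0, 0, 0, 0.4, 0, 0, 0, 0, 0, 0, 0.4]
}}

```text
t: 2.6
tcp_pos: [526.4, 370.4, 164.8]
tcp_rot: [0.0, 1.0, -0.0, 0.0]
wrist_force: [0.4, -0.6, 0.4]
opening: 34.7
grasp_force: 0.5
```

```bash
python3 - <<'E'
from h import *
s=ctrl.sense();print(s["joint_positions"].round(2),s["opening"],s["wrist_force"])
G=(0,255,0)
b=(290,110,340,185)
im=imaging.capture("scene")[:,:,::-1]
t=imaging.capture("top")[:,:,::-1]
cv2.imwrite("pics/g1.png",tile(overlay(im,"scene",(270,80,370,190),4,[(circ(527,369,199,32),G)]),overlay(t,"top",(100,150,200,250),3.9,[])))
E
```

```text
[-0.69  0.56  0.01  1.58 -0.    1.    0.89] 34.685398485102105 [ 0.35103808 -0.60044958  0.44553689]
```

View pics/g1.png

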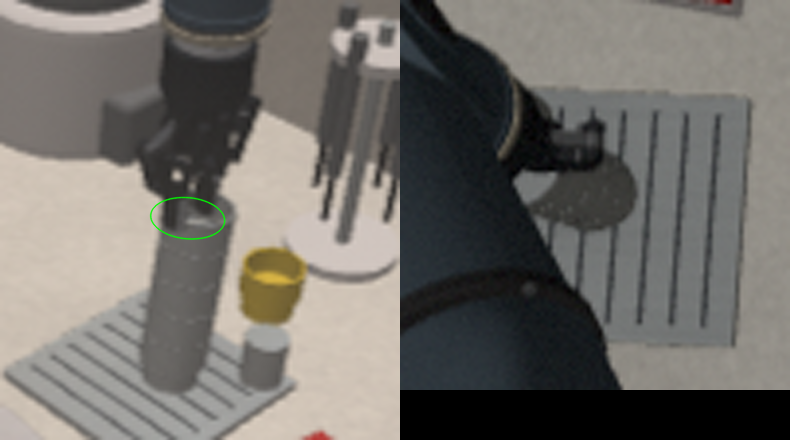

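The fingers closed to 34.7 mm without gripping. In the scene view they are at crop (185,200), and the rim is about 10 crop pixels right of my circle. I'll project the TCP and enlarge.

```bash
python3 - <<'E'
from h import *
s=ctrl.sense();p=s["tcp_pos"];print(p)
G=(0,255,0);Rd=(0,0,255)
im=imaging.capture("scene")[:,:,::-1]
im=cv2.convertScaleAbs(im,alpha=1.8,beta=10)
fl=lambda y,z:(np.array([[p[0]-11,p[1]+y,z],[p[0]+11,p[1]+y,z],[p[0]+11,p[1]+y,z+40],[p[0]-11,p[1]+y,z+40],[p[0]-11,p[1]+y,z]]),Rd)
cv2.imwrite("pics/g2.png",overlay(im,"scene",(280,90,350,180),6.5,[(circ(527,369,199,32),G),(circ(527,369,12,32),G),fl(17,168),fl(-17,168)]))
E
```

```text
[526.36097765 370.48248063 164.63944057]
```

View pics/g2.png

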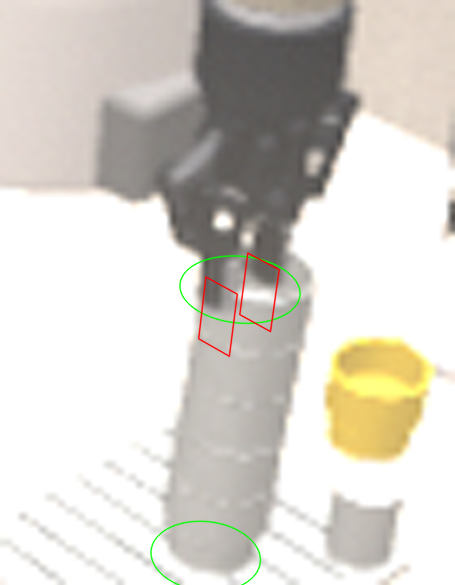

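Emit:
{"fn": "move_arm", "kwargs": {
  "series": [0, 0, -0.01, 0, 0, 0, 0.4, 0, 0, -0.01, 0, 0, 0, 0.4, 0, 0, -0.01, 0, 0, 0, 0.4, 0, 0, -0.01, 0, 0, 0, 0.4, 0, 0, -0.01, 0, 0, 0, 0.4, 0, 0, -0.01, 0, 0, 0, 0.4, 0, 0, -0.01, 0, 0, 0, 0.4, 0, 0, -0.01, 0, 0, 0, 0.4, 0, 0, -0.01, 0, 0, 0, 0.4, 0, 0, 0, 0, 0, 0, 0.4]
}}

```text
t: 4.0
tcp_pos: [526.8, 370.9, 255.6]
tcp_rot: [0.0, 1.0, 0.0, 0.001]
wrist_force: [-0.2, 0.5, 0.2]
opening: 33.9
grasp_force: 0.0
```

```bash
python3 - <<'E'
from h import *
s=ctrl.sense();p=s["tcp_pos"];print(p)
G=(0,255,0);Rd=(0,0,255)
im=imaging.capture("scene")[:,:,::-1];t=imaging.capture("top")[:,:,::-1]
im=cv2.convertScaleAbs(im,alpha=1.2,beta=0)
fl=lambda y,z:(np.array([[p[0]-11,p[1]+y,z],[p[0]+11,p[1]+y,z],[p[0]+11,p[1]+y,z+40],[p[0]-11,p[1]+y,z+40],[p[0]-11,p[1]+y,z]]),Rd)
q=p[2]+1
cv2.imwrite("pics/g3.png",tile(overlay(im,"scene",(280,80,350,180),5.5,[(circ(527,369,199,32),G)]),overlay(im,"scene",(280,80,350,180),5.5,[(circ(527,369,199,32),G),fl(17,q),fl(-17,q)])))
E
```

```text
[526.76175792 370.87563106 255.61691297]
```

View pics/g3.png

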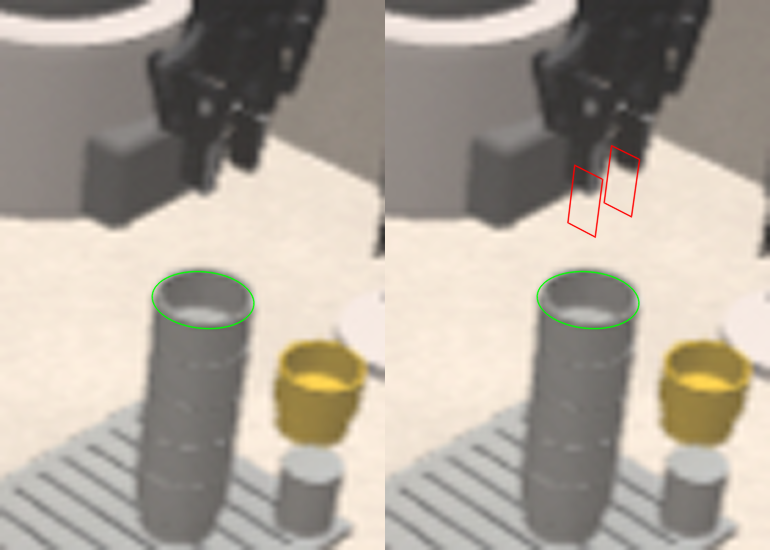

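```bash
python3 - <<'E'
from h import *
for q in [(526,370,166),(526,370,196),(500,397,166),(527,369,199)]:
  print(q,proj("top",q)[0].round(1),(proj("top",[(q[0],q[1]-32,q[2]),(q[0],q[1]+32,q[2])])).round(1).tolist())
# top diff now vs start: where's gripper
t=imaging.capture("top")[:,:,::-1];cv2.imwrite("pics/tnow.png",t)
a=cv2.imread("pics/top0.png")
p=ctrl.sense()["tcp_pos"]; 
for dz in(0,30):
  print("tcp",dz,proj("top",p+[0,0,dz]).round(1), proj("top",[p+[0,-17,dz],p+[0,-31,dz],p+[11,-31,dz],p+[-11,-31,dz]]).round(1).tolist())
g=cv2.cvtColor(t,cv2.COLOR_BGR2GRAY)
for r in range(172,200,2): print(r,g[r,128:172:2])
E
```

```text
(526, 370, 166) [137.8 192.7] [[149.6, 193.0], [126.0, 192.4]]
(526, 370, 196) [134.6 191.1] [[146.8, 191.3], [122.5, 190.8]]
(500, 397, 166) [127.2 202. ] [[139.0, 202.2], [115.4, 201.7]]
(527, 369, 199) [134.7 190.5] [[146.9, 190.8], [122.6, 190.3]]
tcp 0 [[127.8 187.5]] [[134.6, 187.7], [140.2, 187.8], [140.4, 183.5], [139.9, 192.1]]
tcp 30 [[124.  185.6]] [[131.0, 185.7], [136.8, 185.9], [137.1, 181.4], [136.5, 190.3]]
172 [119 117 113 118 122 120 127 125 123 139 145 145 144 141 145 145 143 141
 138 142 141 141]
174 [ 52 114 118  75  87  50  35  81 113 112 115 114 114 114 113 118 115 113
 122 114 112 122]
176 [ 47  84  98  77  39  40  30  58 115 115 113 114 116 115 116 117 117 118
 120 116 117 118]
178 [ 54  57  57  57  57  72  53  85 113 111 100 108 112 113 105 111 114 116
 106 100 117 116]
180 [ 34  45  45  51  52  70  49  85 114 115  94 107 113 114  93 106 114 116
 102 109 116 116]
182 [ 17  27  30  60  29  32  19  91  94 114  80 109 116 116  89 110 118 116
  90 110 117 117]
184 [ 10  31  30  68  24  28  15 107 114  69  67 110 115 114  76 112 116 117
  76 112 117 117]
186 [ 15  16  13  14  13  12  28 113 117  86  48  80 111 114  69 110 116 117
  78 112 118 115]
188 [ 48  20  39  36  58  92 112 116 116 115  52  48  58 100  66 112 115 115
  67 112 115 115]
190 [ 97 105  99 100 114 116 116 116 119 116  57  52  49  46  46 112 116 116
  63 114 115 115]
192 [107 111 113 113 113 116 116 117 117 116  54  54  53  51  51  66 116 116
  60 116 116 117]
194 [106 109 114 114 115 114 116 116 116  98  55  56  54  55  55  50 109 115
  67 115 115 115]
196 [ 88 112 113 114 115 116 117 116 114  66  56  55  56  54  54  58  72 115
  66 117 114 114]
198 [ 45 111 115 114 113 115 117 115  92  59  59  57  56  53  57  56  54 113
  75 116 115 117]
```

The rim sits exactly on my circle, so the pile is undisturbed. The fingertips appear about 30 mm higher than the reported TCP implies. I'll measure this by touching the shut fingers on the bare plate (z = 54).

Emit:
{"fn": "move_arm", "kwargs": {
  "series": [-0.02, -0.052, 0, 0, 0, 0, 0, -0.02, -0.052, 0, 0, 0, 0, 0, -0.02, -0.052, 0, 0, 0, 0, 0, -0.02, -0.052, 0, 0, 0, 0, 0, -0.02, -0.052, 0, 0, 0, 0, 0, -0.02, -0.052, 0, 0, 0, 0, 0, 0, 0, 0.05, 0, 0, 0, 0, 0, 0, 0.05, 0, 0, 0, 0, 0, 0, 0.05, 0, 0, 0, 0, 0, 0, 0.03, 0, 0, 0, 0]
}}

```text
t: 5.4
tcp_pos: [644.8, 58.4, 71.6]
tcp_rot: [0.0, 1.0, -0.0, -0.002]
wrist_force: [-0.0, -0.0, 0.2]
opening: -0.3
grasp_force: 0.0
```

```bash
python3 - <<'E'
from h import *
s=ctrl.sense();p=s["tcp_pos"];print(p,s["opening"])
G=(0,255,0);Rd=(0,0,255);B=(255,0,0)
im=imaging.capture("scene")[:,:,::-1];t=imaging.capture("top")[:,:,::-1]
im=cv2.convertScaleAbs(im,alpha=1.2);t=cv2.convertScaleAbs(t,alpha=1.5)
ln=lambda z:np.array([p+[0,-20,z],p+[0,20,z]])
cs=[(ln(0),G),(ln(40),Rd)]
x=np.array([.9934,-.115]);y=np.array([.115,.9934]);c=np.array([647.2,-6.2])
cs+=[(np.array([[*(c+80*i*x+180*j*y),54] for i,j in[(1,1),(1,-1),(-1,-1),(-1,1),(1,1)]]),B)]
u=proj("scene",p)[0].astype(int);v=proj("top",p)[0].astype(int)
cv2.imwrite("pics/g4.png",tile(overlay(im,"scene",(u[0]-50,u[1]-60,u[0]+50,u[1]+60),4,cs),overlay(t,"top",(v[0]-50,v[1]-50,v[0]+50,v[1]+50),3.9,cs)))
E
```

```text
[644.7527054   58.43918769  71.61717681] -0.27991735676309176
```

View pics/g4.png

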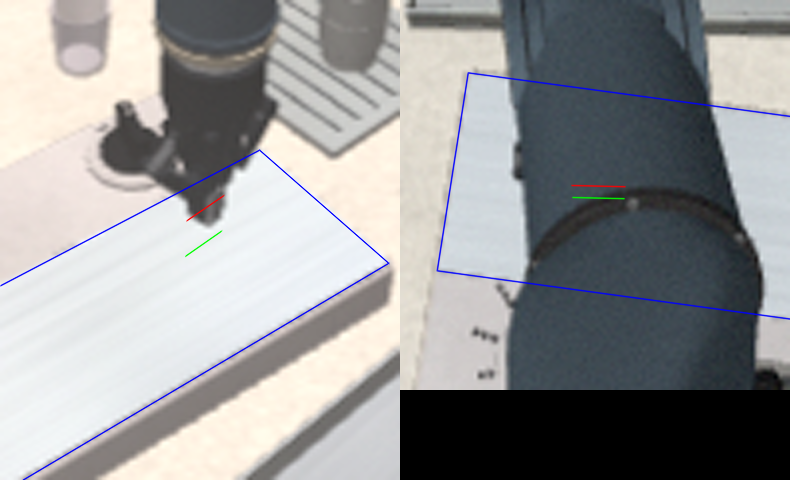

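Emit:
{"fn": "move_arm", "kwargs": {
  "series": [0, 0, 0.005, 0, 0, 0, 0, 0, 0, 0.005, 0, 0, 0, 0, 0, 0, 0.004, 0, 0, 0, 0, 0, 0, 0.003, 0, 0, 0, 0, 0, 0, 0.002, 0, 0, 0, 0, 0, 0, 0.002, 0, 0, 0, 0, 0, 0, 0.001, 0, 0, 0, 0, 0, 0, 0, 0, 0, 0, 0, 0, 0, 0, 0, 0, 0, 0, 0, 0, 0, 0, 0, 0, 0]
}}

```text
t: 6.75
tcp_pos: [646.4, 58.6, 52.8]
tcp_rot: [0.0, 1.0, -0.0, 0.0]
wrist_force: [0.0, -0.2, 0.2]
opening: 0.0
grasp_force: 0.0
```

Emit:
{"fn": "move_arm", "kwargs": {
  "series": [0, 0, 0.002, 0, 0, 0, 0, 0, 0, 0.002, 0, 0, 0, 0, 0, 0, 0.002, 0, 0, 0, 0, 0, 0, 0.002, 0, 0, 0, 0, 0, 0, 0.002, 0, 0, 0, 0, 0, 0, 0.002, 0, 0, 0, 0, 0, 0, 0.002, 0, 0, 0, 0, 0, 0, 0.002, 0, 0, 0, 0, 0, 0, 0, 0, 0, 0, 0, 0, 0, 0, 0, 0, 0, 0]
}}

```text
t: 8.0
tcp_pos: [646.4, 58.6, 36.7]
tcp_rot: [0.0, 1.0, -0.0, 0.0]
wrist_force: [0.0, -1.0, 0.0]
opening: -0.0
grasp_force: 0.0
```

Emit:
{"fn": "move_arm", "kwargs": {
  "series": [0, 0, 0.001, 0, 0, 0, 0, 0, 0, 0.001, 0, 0, 0, 0, 0, 0, 0.001, 0, 0, 0, 0, 0, 0, 0.001, 0, 0, 0, 0, 0, 0, 0.001, 0, 0, 0, 0, 0, 0, 0.001, 0, 0, 0, 0, 0, 0, 0, 0, 0, 0, 0, 0, 0, 0, 0, 0, 0, 0, 0, 0, 0, 0, 0, 0, 0, 0, 0, 0, 0, 0, 0, 0]
}}

```text
t: 9.25
tcp_pos: [646.4, 58.6, 30.7]
tcp_rot: [0.0, 1.0, -0.0, 0.0]
wrist_force: [0.4, 0.1, -0.6]
opening: 0.1
grasp_force: 0.0
```

Emit:
{"fn": "move_arm", "kwargs": {
  "series": [0, 0, 0.001, 0, 0, 0, 0, 0, 0, 0.001, 0, 0, 0, 0, 0, 0, 0.001, 0, 0, 0, 0, 0, 0, 0, 0, 0, 0, 0, 0, 0, 0, 0, 0, 0, 0, 0, 0, 0, 0, 0, 0, 0, 0, 0, 0, 0, 0, 0, 0, 0, 0, 0, 0, 0, 0, 0, 0, 0, 0, 0, 0, 0, 0, 0, 0, 0, 0, 0, 0, 0]
}}

```text
t: 10.5
tcp_pos: [646.4, 58.6, 27.7]
tcp_rot: [0.0, 1.0, -0.0, 0.0]
wrist_force: [0.2, 0.6, 0.0]
opening: -0.1
grasp_force: 0.0
```

Emit:
{"fn": "move_arm", "kwargs": {
  "series": [0, 0, 0.001, 0, 0, 0, 0, 0, 0, 0.001, 0, 0, 0, 0, 0, 0, 0.001, 0, 0, 0, 0, 0, 0, 0, 0, 0, 0, 0, 0, 0, 0, 0, 0, 0, 0, 0, 0, 0, 0, 0, 0, 0, 0, 0, 0, 0, 0, 0, 0, 0, 0, 0, 0, 0, 0, 0, 0, 0, 0, 0, 0, 0, 0, 0, 0, 0, 0, 0, 0, 0]
}}

```text
t: 11.75
tcp_pos: [646.4, 58.6, 27.4]
tcp_rot: [0.0, 1.0, 0.0, 0.001]
wrist_force: [-9.7, 0.1, 27.9]
opening: -0.0
grasp_force: 13.6
```

Contact came at a reported 27.5, so the true tip height is the reported z plus 26.5. I'll correct for that from here and go back to the pile.

Emit:
{"fn": "move_arm", "kwargs": {
  "series": [0, 0, -0.06, 0, 0, 0, 0.5, 0, 0, -0.06, 0, 0, 0, 1, 0, 0, -0.06, 0, 0, 0, 1, 0, 0, -0.03, 0, 0, 0, 1, 0.02, 0.052, 0, 0, 0, 0, 1, 0.02, 0.052, 0, 0, 0, 0, 1, 0.02, 0.052, 0, 0, 0, 0, 1, 0.02, 0.052, 0, 0, 0, 0, 1, 0.02, 0.052, 0, 0, 0, 0, 1, 0.02, 0.051, 0, 0, 0, 0, 1]
}}

```text
t: 13.0
tcp_pos: [525.6, 371.2, 234.8]
tcp_rot: [0.0, 1.0, 0.0, 0.0]
wrist_force: [1.1, 1.3, -0.0]
opening: 85.0
grasp_force: 0.0
```

Emit:
{"fn": "move_arm", "kwargs": {
  "series": [0, 0, 0.04, 0, 0, 0, 1, 0, 0, 0.03, 0, 0, 0, 1, 0, 0, 0.02, 0, 0, 0, 1, 0, 0, 0.008, 0, 0, 0, 1, 0, 0, 0, 0, 0, 0, 1, 0, 0, 0, 0, 0, 0, 0.6, 0, 0, 0, 0, 0, 0, 0.6, 0, 0, 0, 0, 0, 0, 0.6, 0, 0, 0, 0, 0, 0, 0.6, 0, 0, 0, 0, 0, 0, 0.6]
}}

```text
t: 14.25
tcp_pos: [527.1, 370.3, 138.2]
tcp_rot: [0.0, 1.0, 0.001, 0.001]
wrist_force: [-0.4, 1.1, 6.3]
opening: 63.9
grasp_force: 44.0
```

Emit:
{"fn": "move_arm", "kwargs": {
  "series": [0, 0, -0.02, 0, 0, 0, 0.6, 0, 0, -0.05, 0, 0, 0, 0.6, -0.012, -0.04, -0.05, 0, 0, 0, 0.6, -0.014, -0.06, 0, 0, 0, 0, 0.6, -0.014, -0.06, 0, 0, 0, 0, 0.6, -0.014, -0.06, 0, 0, 0, 0, 0.6, -0.014, -0.06, 0, 0, 0, 0, 0.6, -0.014, -0.06, 0, 0, 0, 0, 0.6, -0.014, -0.06, 0, 0, 0, 0, 0.6, -0.012, -0.06, 0, 0, 0, 0, 0.6]
}}

```text
t: 15.5
tcp_pos: [634.0, -90.7, 255.0]
tcp_rot: [-0.0, 1.0, 0.0, 0.0]
wrist_force: [0.4, 0.9, -0.9]
opening: 64.2
grasp_force: 45.1
```

Emit:
{"fn": "move_arm", "kwargs": {
  "series": [-0.001, -0.016, 0, 0, 0, 0, 0.6, 0, 0, 0.06, 0, 0, 0, 0.6, 0, 0, 0.06, 0, 0, 0, 0.6, 0, 0, 0.05, 0, 0, 0, 0.6, 0, 0, 0.02, 0, 0, 0, 0.6, 0, 0, 0.01, 0, 0, 0, 0.6, 0, 0, 0.004, 0, 0, 0, 0.6, 0, 0, 0.003, 0, 0, 0, 0.6, 0, 0, 0.0015, 0, 0, 0, 0.6, 0, 0, 0, 0, 0, 0, 0.6]
}}

```text
t: 16.75
tcp_pos: [635.7, -104.7, 48.2]
tcp_rot: [0.0, 1.0, -0.0, 0.001]
wrist_force: [-2.9, 1.6, 9.0]
opening: 64.2
grasp_force: 45.8
```

Emit:
{"fn": "move_arm", "kwargs": {
  "series": [0, 0, 0, 0, 0, 0, 0.9, 0, 0, 0, 0, 0, 0, 1, 0, 0, 0, 0, 0, 0, 1, 0, 0, -0.03, 0, 0, 0, 1, 0, 0, -0.06, 0, 0, 0, 1, 0, 0, -0.06, 0, 0, 0, 1, 0.012, 0.06, -0.03, 0, 0, 0, 1, 0.014, 0.06, 0, 0, 0, 0, 1, 0.014, 0.06, 0, 0, 0, 0, 1, 0.014, 0.06, 0, 0, 0, 0, 1]
}}

```text
t: 18.0
tcp_pos: [581.3, 132.0, 223.9]
tcp_rot: [0.0, 1.0, 0.0, 0.0]
wrist_force: [0.2, 0.3, 0.2]
opening: 85.4
grasp_force: 0.0
```

Emit:
{"fn": "move_arm", "kwargs": {
  "series": [0.014, 0.06, 0, 0, 0, 0, 1, 0.014, 0.06, 0, 0, 0, 0, 1, 0.014, 0.06, 0, 0, 0, 0, 1, 0.013, 0.055, 0, 0, 0, 0, 1, 0, 0, 0.04, 0, 0, 0, 1, 0, 0, 0.04, 0, 0, 0, 1, 0, 0, 0.02, 0, 0, 0, 1, 0, 0, 0.01, 0, 0, 0, 1, 0, 0, 0, 0, 0, 0, 1, 0, 0, 0, 0, 0, 0, 1]
}}

```text
t: 19.25
tcp_pos: [527.5, 365.7, 114.8]
tcp_rot: [0.0, 1.0, 0.001, 0.001]
wrist_force: [0.6, 0.1, 0.5]
opening: 85.4
grasp_force: 0.0
```

Emit:
{"fn": "move_arm", "kwargs": {
  "series": [0, 0.004, 0.0095, 0, 0, 0, 1, 0, 0, 0, 0, 0, 0, 1, 0, 0, 0, 0, 0, 0, 0.6, 0, 0, 0, 0, 0, 0, 0.6, 0, 0, 0, 0, 0, 0, 0.6, 0, 0, 0, 0, 0, 0, 0.6, 0, 0, 0, 0, 0, 0, 0.6, 0, 0, -0.02, 0, 0, 0, 0.6, 0, 0, -0.06, 0, 0, 0, 0.6, 0, 0, -0.06, 0, 0, 0, 0.6]
}}

```text
t: 20.5
tcp_pos: [526.4, 368.5, 244.8]
tcp_rot: [0.0, 1.0, -0.001, -0.001]
wrist_force: [0.0, 1.2, -0.7]
opening: 64.0
grasp_force: 45.4
```

Emit:
{"fn": "move_arm", "kwargs": {
  "series": [-0.015, -0.045, 0, 0, 0, 0, 0.6, -0.018, -0.055, 0, 0, 0, 0, 0.6, -0.018, -0.055, 0, 0, 0, 0, 0.6, -0.018, -0.055, 0, 0, 0, 0, 0.6, -0.018, -0.055, 0, 0, 0, 0, 0.6, -0.018, -0.055, 0, 0, 0, 0, 0.6, -0.015, -0.055, 0, 0, 0, 0, 0.6, 0, 0, 0.05, 0, 0, 0, 0.6, 0, 0, 0.06, 0, 0, 0, 0.6, 0, 0, 0.04, 0, 0, 0, 0.6]
}}

```text
t: 21.75
tcp_pos: [645.0, -6.1, 91.0]
tcp_rot: [0.0, 1.0, -0.0, -0.002]
wrist_force: [0.0, 0.1, -1.8]
opening: 63.9
grasp_force: 45.3
```

Emit:
{"fn": "move_arm", "kwargs": {
  "series": [0, 0, 0.025, 0, 0, 0, 0.6, 0, 0, 0.012, 0, 0, 0, 0.6, 0, 0, 0.006, 0, 0, 0, 0.6, 0, 0, 0.002, 0, 0, 0, 0.6, 0, 0, 0.001, 0, 0, 0, 0.6, 0, 0, 0, 0, 0, 0, 0.6, 0, 0, 0, 0, 0, 0, 1, 0, 0, 0, 0, 0, 0, 1, 0, 0, 0, 0, 0, 0, 1, 0, 0, -0.03, 0, 0, 0, 1]
}}

```text
t: 23.0
tcp_pos: [645.2, -5.7, 76.5]
tcp_rot: [-0.0, 1.0, -0.0, -0.002]
wrist_force: [0.8, 0.9, 1.3]
opening: 85.2
grasp_force: 0.0
```

Emit:
{"fn": "move_arm", "kwargs": {
  "series": [0, 0, -0.06, 0, 0, 0, 1, 0, 0, -0.055, 0, 0, 0, 1, 0.015, 0.045, 0, 0, 0, 0, 1, 0.018, 0.055, 0, 0, 0, 0, 1, 0.018, 0.055, 0, 0, 0, 0, 1, 0.018, 0.055, 0, 0, 0, 0, 1, 0.018, 0.055, 0, 0, 0, 0, 1, 0.018, 0.055, 0, 0, 0, 0, 1, 0.014, 0.055, 0, 0, 0, 0, 1, 0, 0, 0.04, 0, 0, 0, 1]
}}

```text
t: 24.25
tcp_pos: [526.5, 377.1, 155.1]
tcp_rot: [-0.004, 1.0, 0.003, 0.002]
wrist_force: [0.7, -0.9, -0.6]
opening: 85.4
grasp_force: 0.0
```

Emit:
{"fn": "move_arm", "kwargs": {
  "series": [0, 0, 0.04, 0, 0, 0, 1, 0, 0, 0.025, 0, 0, 0, 1, 0, 0, 0.012, 0, 0, 0, 1, 0, 0, 0.004, 0, 0, 0, 1, 0, 0, 0, 0, 0, 0, 1, 0, 0, 0, 0, 0, 0, 0.6, 0, 0, 0, 0, 0, 0, 0.6, 0, 0, 0, 0, 0, 0, 0.6, 0, 0, 0, 0, 0, 0, 0.6, 0, 0, 0, 0, 0, 0, 0.6]
}}

```text
t: 25.5
tcp_pos: [528.6, 370.1, 73.7]
tcp_rot: [0.0, 1.0, 0.001, 0.001]
wrist_force: [-0.5, 0.3, 5.7]
opening: 63.9
grasp_force: 43.2
```

Emit:
{"fn": "move_arm", "kwargs": {
  "series": [0, 0, -0.02, 0, 0, 0, 0.6, 0, 0, -0.06, 0, 0, 0, 0.6, 0, 0, -0.06, 0, 0, 0, 0.6, -0.02, -0.045, 0, 0, 0, 0, 0.6, -0.026, -0.055, 0, 0, 0, 0, 0.6, -0.026, -0.055, 0, 0, 0, 0, 0.6, -0.026, -0.055, 0, 0, 0, 0, 0.6, -0.026, -0.055, 0, 0, 0, 0, 0.6, -0.006, -0.012, 0.04, 0, 0, 0, 0.6, 0, 0, 0.05, 0, 0, 0, 0.6]
}}

```text
t: 26.75
tcp_pos: [659.6, 89.7, 122.7]
tcp_rot: [0.002, 1.0, -0.0, 0.002]
wrist_force: [0.8, 1.3, -1.2]
opening: 63.7
grasp_force: 45.2
```

Emit:
{"fn": "move_arm", "kwargs": {
  "series": [0, 0, 0.04, 0, 0, 0, 0.6, 0, 0, 0.02, 0, 0, 0, 0.6, 0, 0, 0.008, 0, 0, 0, 0.6, 0, 0, 0.004, 0, 0, 0, 0.6, 0, 0, 0.0025, 0, 0, 0, 0.6, 0, 0, 0, 0, 0, 0, 0.6, 0, 0, 0, 0, 0, 0, 1, 0, 0, 0, 0, 0, 0, 1, 0, 0, 0, 0, 0, 0, 1, 0, 0, -0.03, 0, 0, 0, 1]
}}

```text
t: 28.0
tcp_pos: [656.2, 92.1, 75.8]
tcp_rot: [-0.0, 1.0, -0.0, -0.002]
wrist_force: [0.1, -0.2, 0.0]
opening: 85.5
grasp_force: 0.0
```

Emit:
{"fn": "move_arm", "kwargs": {
  "series": [0, 0, -0.06, 0, 0, 0, 1, 0, 0, -0.06, 0, 0, 0, 1, 0, 0, -0.04, 0, 0, 0, 1, 0.04, 0, 0, 0, 0, 0, 1, 0.04, 0, 0, 0, 0, 0, 1, 0.04, 0, 0, 0, 0, 0, 1, 0.04, 0, 0, 0, 0, 0, 1, 0, 0, 0, 0, 0, 0, 1, 0, 0, 0, 0, 0, 0, 1, 0, 0, 0, 0, 0, 0, 1]
}}

```text
t: 29.25
tcp_pos: [498.8, 92.3, 237.6]
tcp_rot: [0.0, 1.0, -0.0, 0.0]
wrist_force: [-0.2, -0.1, -0.5]
opening: 85.4
grasp_force: 0.0
```

```bash
python3 - <<'E'
from h import *
t=imaging.capture("top");im=imaging.capture("scene")[:,:,::-1]
print(jars(t)); t=t[:,:,::-1]
G=(0,255,0);Rd=(0,0,255)
Q=[(635.7,-105),(646.5,-6),(657.5,92.5)]
cs=[(circ(*q,109,32),G) for q in Q]
J=[(543,-311),(446,-323),(458,-423)]
js=[(circ(*q,71,22),G) for q in J]+[(circ(*q,1,24),Rd) for q in J]
cv2.imwrite("pics/g5.png",tile(overlay(im,"scene",(180,150,330,290),3.4,cs),overlay(t,"top",(355,180,440,250),3.3,js)))
E
```

```text
[(np.int32(111), array([390.5, 131.6]), array([385, 126,  12,  12], dtype=int32)), (np.int32(70), array([376.5, 203.1]), array([373, 195,  11,  14], dtype=int32)), (np.int32(87), array([406.2, 228.3]), array([402, 221,  13,  14], dtype=int32)), (np.int32(64), array([373.1, 231.4]), array([370, 224,  10,  14], dtype=int32))]
```

View pics/g5.png

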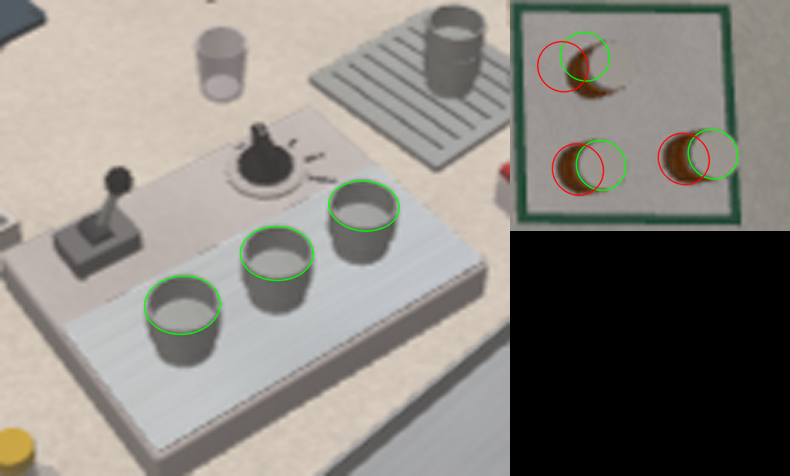

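The pots sit exactly on my circles on the plate and two spares remain in the pile. Jar 1 has been knocked aside: its amber is now at about (376,203), where it was at (368,201). I'll refine the jar positions by matching a rendered amber centroid.

```bash
cat >> h.py <<'E'
def model(x,y,K=16,n="top"):
    m=np.zeros((384*2,512*2),np.uint8); f=lambda cs:cv2.convexHull(np.int32(np.round(proj(n,np.vstack(cs))*2*K)))
    cv2.fillPoly(m,[f([circ(x,y,1,24),circ(x,y,53,24)])],1,shift=4)
    cv2.fillPoly(m,[f([circ(x,y,53,22),circ(x,y,71,22)])],0,shift=4)
    M=cv2.moments(m,True);return np.array([M["m10"],M["m01"]])/M["m00"]/2
def fitjar(uv):
    x=ray("top",uv,15)[0,:2]
    for _ in range(8): x=x+ray("top",uv,30)[0,:2]-ray("top",model(*x),30)[0,:2]
    return x
E
python3 - <<'E'
from h import *
for uv in [(376.5,203.1),(406.2,228.3),(373.1,231.4),(368.1,201.1)]: print(uv,fitjar(uv))
E
```

```text
(376.5, 203.1) [ 535.95046611 -336.87516808]
(406.2, 228.3) [ 457.37675519 -426.5169212 ]
(373.1, 231.4) [ 445.89584459 -325.62864995]
(368.1, 201.1) [ 542.08717812 -310.9658602 ]
```

Emit:
{"fn": "move_arm", "kwargs": {
  "series": [-0.005, -0.05, 0, 0, 0, 0, 1, -0.006, -0.06, 0, 0, 0, 0, 1, -0.006, -0.06, 0, 0, 0, 0, 1, -0.005, -0.06, 0, 0, 0, 0, 1, -0.005, -0.06, 0, 0, 0, 0, 1, -0.005, -0.06, 0, 0, 0, 0, 1, -0.005, -0.06, 0, 0, 0, 0, 1, 0, -0.019, 0.04, 0, 0, 0, 1, 0, 0, 0.05, 0, 0, 0, 1, 0, 0, 0, 0, 0, 0, 1]
}}

```text
t: 30.6
tcp_pos: [532.7, -335.6, 143.9]
tcp_rot: [0.0, 1.0, 0.002, -0.003]
wrist_force: [0.3, -0.4, 0.4]
opening: 85.1
grasp_force: 0.0
```

Emit:
{"fn": "move_arm", "kwargs": {
  "series": [-0.002, -0.001, 0.05, 0, 0, 0, 1, 0, 0, 0.05, 0, 0, 0, 1, 0, 0, 0.025, 0, 0, 0, 1, 0, 0, 0.01, 0, 0, 0, 1, 0, 0, 0.004, 0, 0, 0, 1, 0, 0, 0, 0, 0, 0, 1, 0, 0, 0, 0, 0, 0, 1, 0, 0, 0, 0, 0, 0, 1, 0, 0, 0, 0, 0, 0, 1, 0, 0, 0, 0, 0, 0, 1]
}}

```text
t: 31.85
tcp_pos: [536.8, -337.7, 8.8]
tcp_rot: [0.0, 1.0, -0.0, 0.0]
wrist_force: [0.1, -0.4, 0.3]
opening: 85.3
grasp_force: 0.0
```

Emit:
{"fn": "move_arm", "kwargs": {
  "series": [0.001, 0.001, 0.0043, 0, 0, 0, 1, 0, 0, 0, 0, 0, 0, 1, 0, 0, 0, 0, 0, 0, 0.4, 0, 0, 0, 0, 0, 0, 0.4, 0, 0, 0, 0, 0, 0, 0.4, 0, 0, 0, 0, 0, 0, 0.4, 0, 0, 0, 0, 0, 0, 0.4, 0, 0, 0, 0, 0, 0, 0.4, 0, 0, 0, 0, 0, 0, 0.4, 0, 0, 0, 0, 0, 0, 0.4]
}}

```text
t: 33.1
tcp_pos: [535.9, -336.6, 4.7]
tcp_rot: [0.0, 1.0, 0.0, 0.0]
wrist_force: [-1.2, 2.1, 5.3]
opening: 46.1
grasp_force: 41.1
```

Emit:
{"fn": "move_arm", "kwargs": {
  "series": [0, 0, -0.01, 0, 0, 0, 0.4, 0, 0, -0.03, 0, 0, 0, 0.4, 0, 0, -0.05, 0, 0, 0, 0.4, 0, 0, -0.05, 0, 0, 0, 0.4, 0, 0, -0.03, 0, 0, 0, 0.4, 0, 0, 0, 0, 0, 0, 0.4, 0, 0, 0, 0, 0, 0, 0.4, 0, 0, 0, 0, 0, 0, 0.4, 0, 0, 0, 0, 0, 0, 0.4, 0, 0, 0, 0, 0, 0, 0.4]
}}

```text
t: 34.35
tcp_pos: [535.6, -336.7, 173.8]
tcp_rot: [0.0, 1.0, 0.0, -0.0]
wrist_force: [0.2, 0.0, -2.1]
opening: 46.3
grasp_force: 41.5
```

```bash
python3 - <<'E'
from h import *
s=ctrl.sense();p=s["tcp_pos"];print(p,s["opening"],s["wrist_force"],s["ft_torque"])
G=(0,255,0);Rd=(0,0,255)
im=imaging.capture("scene")[:,:,::-1]
b=p[2]-3.7
u=proj("scene",p)[0].astype(int)
bx=(u[0]-40,u[1]-50,u[0]+40,u[1]+50)
cv2.imwrite("pics/g6.png",tile(overlay(im,"scene",bx,4.8,[]),overlay(im,"scene",bx,4.8,[(circ(p[0],p[1],b,24),G),(circ(p[0],p[1],b+52,24),G),(circ(p[0],p[1],b+70,22),Rd)])))
E
```

```text
[ 535.60567212 -336.65874668  173.80641319] 46.25178062093194 [ 0.18833726  0.01166668 -2.0973324 ] [ 0.04327231  0.03908893 -0.00196561]
```

View pics/g6.png

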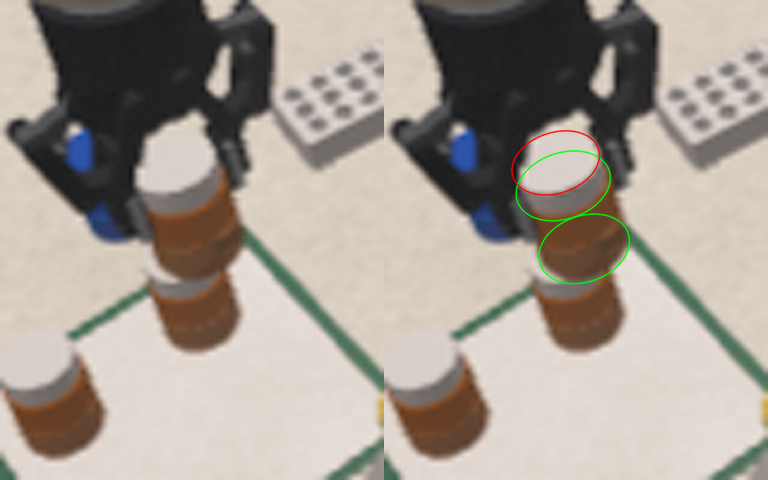

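The jar is held with at most a few degrees of tilt, its cap at crop (178,160) and base at (200,265). On to the far pot at (635.7,-105).

Emit:
{"fn": "move_arm", "kwargs": {
  "series": [-0.02, 0.045, 0, 0, 0, 0, 0.4, -0.025, 0.06, 0, 0, 0, 0, 0.4, -0.025, 0.06, 0, 0, 0, 0, 0.4, -0.025, 0.055, 0, 0, 0, 0, 0.4, -0.005, 0.012, 0, 0, 0, 0, 0.4, 0, 0, 0.03, 0, 0, 0, 0.4, 0, 0, 0.02, 0, 0, 0, 0.4, 0, 0, 0, 0, 0, 0, 0.4, 0, 0, 0, 0, 0, 0, 0.4, 0, 0, 0, 0, 0, 0, 0.4]
}}

```text
t: 35.65
tcp_pos: [634.5, -109.7, 125.5]
tcp_rot: [0.0, 1.0, -0.0, 0.001]
wrist_force: [0.6, 1.0, -2.2]
opening: 46.8
grasp_force: 41.7
```

Emit:
{"fn": "move_arm", "kwargs": {
  "series": [-0.001, 0.005, 0, 0, 0, 0, 0.4, 0, 0, 0.01, 0, 0, 0, 0.4, 0, 0, 0.01, 0, 0, 0, 0.4, 0, 0, 0.01, 0, 0, 0, 0.4, 0, 0, 0.008, 0, 0, 0, 0.4, 0, 0, 0.003, 0, 0, 0, 0.4, 0, 0, 0.001, 0, 0, 0, 0.4, 0, 0, 0, 0, 0, 0, 0.4, 0, 0, 0, 0, 0, 0, 0.4, 0, 0, 0, 0, 0, 0, 0.4]
}}

```text
t: 36.9
tcp_pos: [634.7, -104.4, 83.8]
tcp_rot: [0.0, 1.0, 0.0, 0.0]
wrist_force: [-7.4, 0.8, 12.6]
opening: 46.5
grasp_force: 43.2
```

Emit:
{"fn": "move_arm", "kwargs": {
  "series": [0, 0, 0, 0, 0, 0, 0.7, 0, 0, 0, 0, 0, 0, 1, 0, 0, 0, 0, 0, 0, 1, 0, 0, 0, 0, 0, 0, 1, 0, 0, -0.03, 0, 0, 0, 1, 0, 0, -0.04, 0, 0, 0, 1, 0, 0, -0.04, 0, 0, 0, 1, 0.025, -0.03, 0, 0, 0, 0, 1, 0.045, -0.05, 0, 0, 0, 0, 1, 0.045, -0.055, 0, 0, 0, 0, 1]
}}

```text
t: 38.15
tcp_pos: [527.3, -230.1, 192.5]
tcp_rot: [-0.0, 1.0, -0.0, 0.0]
wrist_force: [0.8, -1.0, -0.1]
opening: 85.3
grasp_force: 0.0
```

```bash
python3 - <<'E'
from h import *
print(ctrl.sense()["tcp_pos"])
for j in jars(): print(j, fitjar(j[1]))
E
```

```text
[ 527.33241325 -230.12474039  192.47321365]
(np.int32(111), array([390.5, 131.6]), array([385, 126,  12,  12], dtype=int32)) [ 768.77382251 -383.61364174]
(np.int32(49), array([372.4, 229.9]), array([370, 224,   7,  13], dtype=int32)) [ 451.06117435 -323.26210461]
```

Emit:
{"fn": "move_arm", "kwargs": {
  "series": [0.037, -0.043, 0, 0, 0, 0, 1, 0.037, -0.043, 0, 0, 0, 0, 1, 0, 0, 0.04, 0, 0, 0, 1, 0, 0, 0.05, 0, 0, 0, 1, 0, 0, 0.04, 0, 0, 0, 1, 0, 0, 0, 0, 0, 0, 1, 0, 0, 0, 0, 0, 0, 1, 0, 0, 0, 0, 0, 0, 1, 0, 0, 0, 0, 0, 0, 1, 0, 0, 0, 0, 0, 0, 1]
}}

```text
t: 39.45
tcp_pos: [454.8, -315.3, 63.1]
tcp_rot: [0.0, 1.0, -0.0, 0.0]
wrist_force: [0.0, 0.5, -0.4]
opening: 85.7
grasp_force: 0.0
```

Emit:
{"fn": "move_arm", "kwargs": {
  "series": [0.009, -0.01, 0, 0, 0, 0, 1, 0, 0, 0, 0, 0, 0, 1, 0, 0, 0.025, 0, 0, 0, 1, 0, 0, 0.02, 0, 0, 0, 1, 0, 0, 0.01, 0, 0, 0, 1, 0, 0, 0.0035, 0, 0, 0, 1, 0, 0, 0, 0, 0, 0, 1, 0, 0, 0, 0, 0, 0, 0.4, 0, 0, 0, 0, 0, 0, 0.4, 0, 0, 0, 0, 0, 0, 0.4]
}}

```text
t: 40.7
tcp_pos: [445.8, -325.3, 4.6]
tcp_rot: [0.0, 1.0, -0.0, 0.0]
wrist_force: [-1.6, 0.5, 6.5]
opening: 46.8
grasp_force: 40.2
```

Emit:
{"fn": "move_arm", "kwargs": {
  "series": [0, 0, 0, 0, 0, 0, 0.4, 0, 0, 0, 0, 0, 0, 0.4, 0, 0, -0.01, 0, 0, 0, 0.4, 0, 0, -0.04, 0, 0, 0, 0.4, 0, 0, -0.06, 0, 0, 0, 0.4, 0, 0, -0.06, 0, 0, 0, 0.4, 0, 0, -0.03, 0, 0, 0, 0.4, 0, 0, 0, 0, 0, 0, 0.4, 0, 0, 0, 0, 0, 0, 0.4, 0, 0, 0, 0, 0, 0, 0.4]
}}

```text
t: 41.95
tcp_pos: [444.8, -324.6, 202.6]
tcp_rot: [0.0, 1.0, 0.001, -0.001]
wrist_force: [-0.1, 1.0, -1.4]
opening: 46.5
grasp_force: 41.5
```

Emit:
{"fn": "move_arm", "kwargs": {
  "series": [-0.02, 0.032, 0, 0, 0, 0, 0.4, -0.03, 0.047, 0, 0, 0, 0, 0.4, -0.03, 0.047, 0, 0, 0, 0, 0.4, -0.03, 0.047, 0, 0, 0, 0, 0.4, -0.03, 0.047, 0, 0, 0, 0, 0.4, -0.03, 0.047, 0, 0, 0, 0, 0.4, -0.03, 0.047, 0, 0, 0, 0, 0.4, -0.0015, 0.005, 0, 0, 0, 0, 0.4, 0, 0, 0.04, 0, 0, 0, 0.4, 0, 0, 0.03, 0, 0, 0, 0.4]
}}

```text
t: 43.2
tcp_pos: [645.9, -6.8, 131.5]
tcp_rot: [0.0, 1.0, -0.0, -0.001]
wrist_force: [-0.4, 0.3, -0.5]
opening: 46.8
grasp_force: 41.5
```

Emit:
{"fn": "move_arm", "kwargs": {
  "series": [0, 0, 0.005, 0, 0, 0, 0.4, 0, 0, 0, 0, 0, 0, 0.4, 0, 0, 0, 0, 0, 0, 0.4, 0, 0, 0, 0, 0, 0, 0.4, 0, 0, 0, 0, 0, 0, 0.4, 0, 0, 0, 0, 0, 0, 0.4, 0, 0, 0, 0, 0, 0, 0.4, 0, 0, 0, 0, 0, 0, 0.4, 0, 0, 0, 0, 0, 0, 0.4, 0, 0, 0, 0, 0, 0, 0.4]
}}

```text
t: 44.45
tcp_pos: [647.0, -6.2, 128.8]
tcp_rot: [0.0, 1.0, -0.0, -0.0]
wrist_force: [0.9, -0.1, -0.1]
opening: 46.6
grasp_force: 41.5
```

Emit:
{"fn": "move_arm", "kwargs": {
  "series": [0, 0, 0.015, 0, 0, 0, 0.4, 0, 0, 0.015, 0, 0, 0, 0.4, 0, 0, 0.01, 0, 0, 0, 0.4, 0, 0, 0.004, 0, 0, 0, 0.4, 0, 0, 0.001, 0, 0, 0, 0.4, 0, 0, 0.001, 0, 0, 0, 0.4, 0, 0, 0, 0, 0, 0, 0.4, 0, 0, 0, 0, 0, 0, 0.4, 0, 0, 0, 0, 0, 0, 0.4, 0, 0, 0, 0, 0, 0, 0.4]
}}

```text
t: 45.7
tcp_pos: [647.3, -6.3, 83.7]
tcp_rot: [0.0, 1.0, 0.0, 0.0]
wrist_force: [-3.2, -1.0, 5.5]
opening: 46.7
grasp_force: 42.2
```

Emit:
{"fn": "move_arm", "kwargs": {
  "series": [0, 0, 0, 0, 0, 0, 0.7, 0, 0, 0, 0, 0, 0, 1, 0, 0, 0, 0, 0, 0, 1, 0, 0, 0, 0, 0, 0, 1, 0, 0, -0.03, 0, 0, 0, 1, 0, 0, -0.04, 0, 0, 0, 1, 0, 0, -0.05, 0, 0, 0, 1, 0.022, -0.05, 0, 0, 0, 0, 1, 0.026, -0.056, 0, 0, 0, 0, 1, 0.026, -0.056, 0, 0, 0, 0, 1]
}}

```text
t: 46.95
tcp_pos: [572.2, -169.7, 203.1]
tcp_rot: [-0.0, 1.0, -0.0, 0.0]
wrist_force: [0.3, -1.2, -0.4]
opening: 85.2
grasp_force: 0.0
```

Emit:
{"fn": "move_arm", "kwargs": {
  "series": [0.023, -0.05, 0, 0, 0, 0, 1, 0.023, -0.052, 0, 0, 0, 0, 1, 0.023, -0.052, 0, 0, 0, 0, 1, 0.023, -0.052, 0, 0, 0, 0, 1, 0.02, -0.045, 0, 0, 0, 0, 1, 0, 0, 0.05, 0, 0, 0, 1, 0, 0, 0.05, 0, 0, 0, 1, 0, 0, 0.03, 0, 0, 0, 1, 0, 0, 0, 0, 0, 0, 1, 0, 0, 0, 0, 0, 0, 1]
}}

```text
t: 48.2
tcp_pos: [461.6, -419.8, 74.2]
tcp_rot: [0.0, 1.0, -0.001, 0.001]
wrist_force: [0.0, -1.2, 0.7]
opening: 85.4
grasp_force: 0.0
```

```bash
python3 - <<'E'
from h import *
print(ctrl.sense()["tcp_pos"])
for j in jars(): print(j, fitjar(j[1]))
E
```

```text
[ 461.5615888  -419.83796187   74.18752338]
(np.int32(111), array([390.5, 131.6]), array([385, 126,  12,  12], dtype=int32)) [ 768.77382251 -383.61364174]
(np.int32(56), array([406.5, 230.8]), array([402, 227,  13,   8], dtype=int32)) [ 449.02442581 -427.22740306]
```

Emit:
{"fn": "move_arm", "kwargs": {
  "series": [0.004, -0.006, 0, 0, 0, 0, 1, 0, 0, 0.025, 0, 0, 0, 1, 0, 0, 0.025, 0, 0, 0, 1, 0, 0, 0.015, 0, 0, 0, 1, 0, 0, 0.0047, 0, 0, 0, 1, 0, 0, 0, 0, 0, 0, 1, 0, 0, 0, 0, 0, 0, 1, 0, 0, 0, 0, 0, 0, 0.4, 0, 0, 0, 0, 0, 0, 0.4, 0, 0, 0, 0, 0, 0, 0.4]
}}

```text
t: 49.5
tcp_pos: [457.1, -425.2, 3.8]
tcp_rot: [0.0, 1.0, -0.0, 0.0]
wrist_force: [-1.1, 0.9, 4.9]
opening: 46.7
grasp_force: 40.6
```

Emit:
{"fn": "move_arm", "kwargs": {
  "series": [0, 0, 0, 0, 0, 0, 0.4, 0, 0, 0, 0, 0, 0, 0.4, 0, 0, -0.01, 0, 0, 0, 0.4, 0, 0, -0.04, 0, 0, 0, 0.4, 0, 0, -0.06, 0, 0, 0, 0.4, 0, 0, -0.06, 0, 0, 0, 0.4, 0, 0, -0.03, 0, 0, 0, 0.4, 0, 0, 0, 0, 0, 0, 0.4, 0, 0, 0, 0, 0, 0, 0.4, 0, 0, 0, 0, 0, 0, 0.4]
}}

```text
t: 50.75
tcp_pos: [456.4, -424.5, 201.6]
tcp_rot: [0.0, 1.0, 0.001, -0.001]
wrist_force: [-0.0, -0.4, -3.3]
opening: 46.6
grasp_force: 41.7
```

Emit:
{"fn": "move_arm", "kwargs": {
  "series": [-0.015, 0.035, 0, 0, 0, 0, 0.4, -0.021, 0.054, 0, 0, 0, 0, 0.4, -0.021, 0.054, 0, 0, 0, 0, 0.4, -0.021, 0.054, 0, 0, 0, 0, 0.4, -0.021, 0.054, 0, 0, 0, 0, 0.4, -0.021, 0.054, 0, 0, 0, 0, 0.4, -0.021, 0.054, 0, 0, 0, 0, 0.4, -0.021, 0.054, 0, 0, 0, 0, 0.4, -0.021, 0.054, 0, 0, 0, 0, 0.4, -0.018, 0.05, 0, 0, 0, 0, 0.4]
}}

```text
t: 52.0
tcp_pos: [658.1, 93.9, 201.7]
tcp_rot: [-0.0, 1.0, -0.0, -0.001]
wrist_force: [0.6, -0.4, -2.3]
opening: 46.7
grasp_force: 41.8
```

Emit:
{"fn": "move_arm", "kwargs": {
  "series": [0, 0, 0.02, 0, 0, 0, 0.4, 0, 0, 0.03, 0, 0, 0, 0.4, 0, 0, 0.02, 0, 0, 0, 0.4, 0, 0, 0, 0, 0, 0, 0.4, 0, 0, 0, 0, 0, 0, 0.4, 0, 0, 0, 0, 0, 0, 0.4, 0, 0, 0, 0, 0, 0, 0.4, 0, 0, 0, 0, 0, 0, 0.4, 0, 0, 0, 0, 0, 0, 0.4, 0, 0, 0, 0, 0, 0, 0.4]
}}

```text
t: 53.25
tcp_pos: [658.1, 91.8, 133.2]
tcp_rot: [0.0, 1.0, 0.0, 0.0]
wrist_force: [0.1, 1.0, -2.1]
opening: 46.9
grasp_force: 41.8
```

Emit:
{"fn": "move_arm", "kwargs": {
  "series": [0, 0.0007, 0.015, 0, 0, 0, 0.4, 0, 0, 0.015, 0, 0, 0, 0.4, 0, 0, 0.012, 0, 0, 0, 0.4, 0, 0, 0.005, 0, 0, 0, 0.4, 0, 0, 0.002, 0, 0, 0, 0.4, 0, 0, 0.0015, 0, 0, 0, 0.4, 0, 0, 0, 0, 0, 0, 0.4, 0, 0, 0, 0, 0, 0, 0.4, 0, 0, 0, 0, 0, 0, 0.4, 0, 0, 0, 0, 0, 0, 0.4]
}}

```text
t: 54.5
tcp_pos: [658.1, 92.5, 82.9]
tcp_rot: [0.0, 1.0, 0.0, 0.0]
wrist_force: [-0.4, 0.4, -0.8]
opening: 46.6
grasp_force: 41.9
```

Emit:
{"fn": "move_arm", "kwargs": {
  "series": [0, 0, 0, 0, 0, 0, 0.7, 0, 0, 0, 0, 0, 0, 1, 0, 0, 0, 0, 0, 0, 1, 0, 0, 0, 0, 0, 0, 1, 0, 0, -0.03, 0, 0, 0, 1, 0, 0, -0.04, 0, 0, 0, 1, 0, 0, -0.05, 0, 0, 0, 1, 0.022, 0, 0, 0, 0, 0, 1, 0.05, 0, 0, 0, 0, 0, 1, 0.05, 0, 0, 0, 0, 0, 1]
}}

```text
t: 55.75
tcp_pos: [534.7, 92.5, 202.6]
tcp_rot: [0.0, 1.0, 0.0, 0.0]
wrist_force: [-0.2, 0.3, 0.3]
opening: 85.3
grasp_force: 0.0
```

```bash
python3 - <<'E'
from h import *
s=ctrl.sense();print(s["tcp_pos"],s["joint_positions"].round(2))
im=imaging.capture("scene")[:,:,::-1]
G=(0,255,0);Rd=(0,0,255)
Q=[(635.7,-105),(646.5,-6),(657.5,92.5)]
cs=[(circ(*q,109,32),G) for q in Q]+[(circ(*q,149,22),Rd) for q in Q]
cv2.imwrite("pics/g7.png",overlay(im,"scene",(170,140,340,290),4,cs))
E
```

```text
[534.65873555  92.46880254 202.60280926] [-0.38  0.39  0.17  1.8  -0.08  0.97  1.4 ]
```

View pics/g7.png

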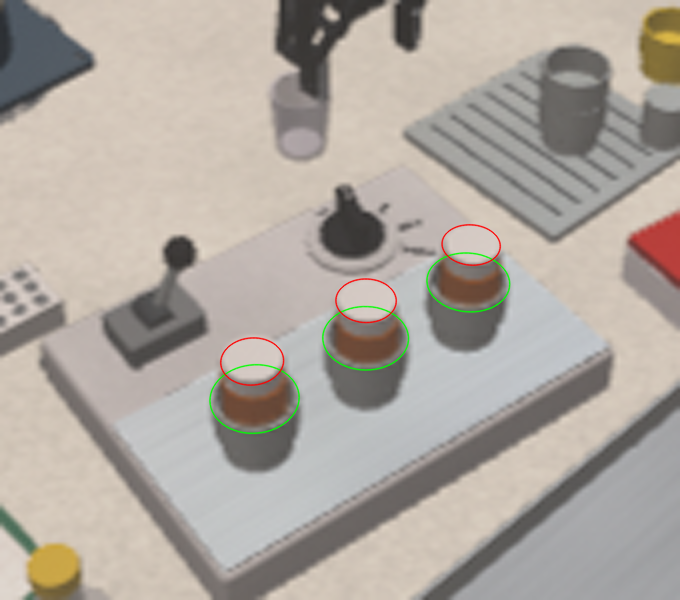

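All three jars stand upright in their pots on the plate. Next I'll fit the dial's axis and pointer angle, and the switch ball, from the first two unobstructed pictures.

```bash
cat > dial.py <<'E'
from h import *
from scipy.optimize import differential_evolution
K=6
def dark(n,bx):
    g=cv2.imread(f"pics/{n}0.png",0)[bx[1]:bx[3],bx[0]:bx[2]]
    g=cv2.resize(g,None,fx=K,fy=K,interpolation=cv2.INTER_CUBIC);t,m=cv2.threshold(g,0,1,cv2.THRESH_BINARY_INV+cv2.THRESH_OTSU)
    nn,l,st,c=cv2.connectedComponentsWithStats(m);i=1+st[1:,4].argmax();m=(l==i).astype(np.uint8)
    return cv2.morphologyEx(m,cv2.MORPH_CLOSE,np.ones((25,25)))
V={"top":(226,188,256,216),"scene":(244,182,272,210)}
M={n:dark(n,b) for n,b in V.items()}
def rend(n,x,y,th,h=71):
    b=V[n];m=np.zeros_like(M[n]);a=np.pi-.115-th;d=np.array([np.cos(a),np.sin(a)]);e=np.array([-d[1],d[0]])
    f=lambda X:cv2.fillPoly(m,[cv2.convexHull(np.int32(np.round(((proj(n,X)-b[:2]+.5)*K-.5)*16)))],1,shift=4)
    f(np.vstack([circ(x,y,53,28),circ(x,y,h,28)]))
    f(np.array([[*(np.array([x,y])+i*26.5*d+j*7*e),z] for i in(-1,1) for j in(-1,1) for z in(62,94)]));return m
def cost(q,ns=("top","scene")):
    s=0
    for n in ns:
        r=rend(n,*q);s+=1-(r&M[n]).sum()/max(1,(r|M[n]).sum())
    return s
if __name__=="__main__":
    for ns in [("top","scene"),("top",),("scene",)]:
        o=differential_evolution(cost,[(500,535),(75,110),(-.1,.5),(60,73)],args=(ns,),seed=1,maxiter=40,popsize=10);print(ns,o.x.round(2),round(o.fun,3))
    a=cv2.imread("pics/top0.png",0);print(a[198:216,232:250])
    for n,uv in(("top",[115+617.5/3.4-.5,120+301.5/3.4-.5]),("scene",[170+179/4,140+252/4])): print(n,ray(n,uv,124.7)[0])
E
python3 dial.py
```

```text
('top', 'scene') [5.2137e+02 9.4910e+01 3.7000e-01 6.5260e+01] 0.237
('top',) [5.2209e+02 9.3500e+01 3.8000e-01 6.0020e+01] 0.066
('scene',) [5.1636e+02 1.0022e+02 3.4000e-01 6.0030e+01] 0.087
[[ 75  28  16  20  16  15  16  13  16  17  17   6   7  12  10  15  19  58]
 [ 56  15  17  12  13  18   8  15  11  16  11  16   7  10  16  17  15  35]
 [ 44  14  18  18  16  15   6  10  19  13  13   9  11  10  14   9  15  14]
 [ 35  12  14  11  16   9  14  38  21   9  14   8  12  19  10  12  16  12]
 [ 37  12  14  10  15  14  16  66  29  12   1  12  14  11  13  14  15  19]
 [ 39  13  14  14  19   9  38  58  27  13   2  17  12  15  14  14  18  12]
 [ 49  12  20  17  11  16  87  49  20   4  13   8  14   7  14  16  14  34]
 [ 74  28  17  11  17  40  84  41  11   7  12  18  10  11  14  11  14  72]
 [108  48  16   3  13  88  57  23   4   9  18  16  15  17  15  15   8  82]
 [116  71  26  11  14  82  41  11   7  15  15  15  14  17  14  14  67 101]
 [116 105  63  25   7  41  26   6  11  13  16  17  19  11  14  45  99 111]
 [114 114 104  82  41  19   8  10  18  17  20  15  21  32  69  98 111 112]
 [115 114 115 109 102  81  38  29  17   9  12  49  53  93 106 113 114 113]
 [113 115 115 114 115 108  99  99  98  97  98 102 103 112 113 114 115 110]
 [102 114 113 115 114 113 114 113 113 114 114 113 114 112 114 114 103 101]
 [105 116 109 112 113 114 114 114 114 114 114 113 112 113 105 105 111 114]
 [112 114 113 100 114 106 110 113 113 113 114 106 108 107 113 114 118 120]
 [115 115 117 110 115 112 114 100 102 103 105 111 115 114 117 116 117 118]]
top [497.64034345 -65.12088052 124.7       ]
scene [496.07679132 -61.78767328 124.7       ]
```

Emit:
{"fn": "move_arm", "kwargs": {
  "series": [0.016, 0.002, 0, 0, 0, 0, 0.5, 0, 0, 0, 0, 0, 10.2, 0.5, 0, 0, 0, 0, 0, 10.3, 0.5, 0, 0, 0.06, 0, 0, 0, 0.5, 0, 0, 0.04, 0, 0, 0, 0.5, 0, 0, 0.02, 0, 0, 0, 0.5, 0, 0, 0, 0, 0, 0, 0.5, 0, 0, 0, 0, 0, 0, 0.5, 0, 0, 0, 0, 0, 0, 0.5, 0, 0, 0, 0, 0, 0, 0.5],
  "grip_force": 20
}}

```text
t: 57.05
tcp_pos: [520.6, 94.7, 83.5]
tcp_rot: [0.178, 0.984, 0.0, 0.001]
wrist_force: [0.3, 0.6, 0.5]
opening: 42.7
grasp_force: 0.0
```

Emit:
{"fn": "move_arm", "kwargs": {
  "series": [0, 0, 0.015, 0, 0, 0, 0.5, 0, 0, 0.01, 0, 0, 0, 0.5, 0, 0, 0.006, 0, 0, 0, 0.5, 0, 0, 0.003, 0, 0, 0, 0.5, 0, 0, 0, 0, 0, 0, 0.5, 0, 0, 0, 0, 0, 0, 0.1, 0, 0, 0, 0, 0, 0, 0.1, 0, 0, 0, 0, 0, 0, 0.1, 0, 0, 0, 0, 0, 0, 0.1, 0, 0, 0, 0, 0, 0, 0.1]
}}

```text
t: 58.3
tcp_pos: [520.4, 95.8, 49.2]
tcp_rot: [0.178, 0.984, 0.001, 0.0]
wrist_force: [0.1, 5.1, 4.7]
opening: 13.4
grasp_force: 23.8
```

Emit:
{"fn": "move_arm", "kwargs": {
  "series": [0, 0.0015, 0, 0, 0, 0, 0.1, 0, 0, 0, 0, 0, 9, 0.1, 0, 0, 0, 0, 0, 9, 0.1, 0, 0, 0, 0, 0, 9, 0.1, 0, 0, 0, 0, 0, 9, 0.1, 0, 0, 0, 0, 0, 9, 0.1, 0, 0, 0, 0, 0, 0, 0.1, 0, 0, 0, 0, 0, 0, 0.1, 0, 0, 0, 0, 0, 0, 0.1, 0, 0, 0, 0, 0, 0, 0.1]
}}

```text
t: 59.55
tcp_pos: [520.6, 96.2, 49.2]
tcp_rot: [0.541, 0.841, 0.0, -0.0]
wrist_force: [-1.8, 1.4, 6.1]
opening: 13.2
grasp_force: 24.1
```

Emit:
{"fn": "move_arm", "kwargs": {
  "series": [0, 0, 0, 0, 0, 9, 0.1, 0, 0, 0, 0, 0, 9, 0.1, 0, 0, 0, 0, 0, 9, 0.1, 0, 0, 0, 0, 0, 9, 0.1, 0, 0, 0, 0, 0, 8.2, 0.1, 0, 0, 0, 0, 0, 0, 0.1, 0, 0, 0, 0, 0, 0, 0.1, 0, 0, 0, 0, 0, 0, 0.1, 0, 0, 0, 0, 0, 0, 0.1, 0, 0, 0, 0, 0, 0, 0.1]
}}

```text
t: 60.8
tcp_pos: [520.9, 96.2, 49.2]
tcp_rot: [0.818, 0.576, 0.0, -0.0]
wrist_force: [-0.1, 2.5, 5.7]
opening: 13.5
grasp_force: 24.0
```

Emit:
{"fn": "move_arm", "kwargs": {
  "series": [0, 0, 0, 0, 0, 0, 0.4, 0, 0, 0, 0, 0, 0, 0.4, 0, 0, 0, 0, 0, 0, 0.4, 0, 0, -0.03, 0, 0, 0, 0.4, 0, 0, -0.05, 0, 0, 0, 0.4, 0, 0, -0.05, 0, 0, 0, 0.4, 0, 0, 0, 0, 0, -6.6, 0, 0, 0, 0, 0, 0, -6.5, 0, 0, 0, 0, 0, 0, 0, 0, 0, 0, 0, 0, 0, 0, 0]
}}

```text
t: 62.05
tcp_pos: [520.5, 95.8, 178.5]
tcp_rot: [0.748, 0.664, -0.0, -0.0]
wrist_force: [-0.5, -0.0, -0.9]
opening: -0.2
grasp_force: 0.0
```

```bash
python3 - <<'E'
from h import *
s=ctrl.sense();p=s["tcp_pos"];print(p,s["tcp_rot"])
im=imaging.capture("scene")[:,:,::-1]
a=np.radians(70.3);d=np.array([np.cos(a),np.sin(a)]);c=np.array([521,96.])
L=np.array([[*(c+r*d),94] for r in(0,26)]);L2=np.array([[*(c+r*d),50] for r in(28,60)])
cv2.imwrite("pics/g8.png",tile(overlay(im,"scene",(180,165,300,245),3.3,[]),overlay(im,"scene",(180,165,300,245),3.3,[(L,(0,0,255)),(L2,(0,255,0))])))
E
```

```text
[520.46421513  95.77105302 178.53516897] [ 7.47604007e-01  6.64144727e-01 -1.62560713e-04 -6.32658813e-05]
```

View pics/g8.png

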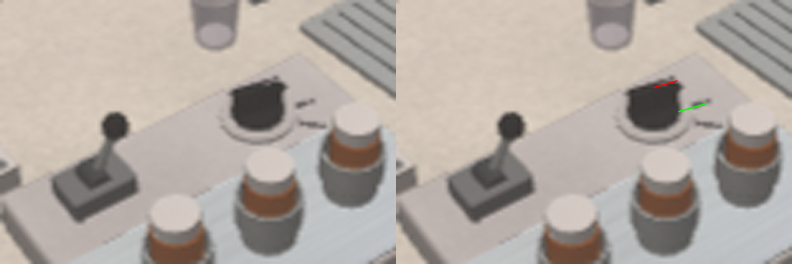

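The pointer overlay lies on the three-dot mark at (702,105) in the right-hand panel. The switch ball is at (115,126), so I'll now move beside it on its dial side.

Emit:
{"fn": "move_arm", "kwargs": {
  "series": [-0.041, -0.0015, 0, 0, 0, 0, 0, -0.041, -0.0015, 0, 0, 0, 0, 0, -0.04, -0.002, 0, 0, 0, 0, 0, 0, 0, 0.04, 0, 0, 0, 0, 0, 0, 0.035, 0, 0, 0, 0, 0, 0, 0.018, 0, 0, 0, 0, 0, 0, 0.005, 0, 0, 0, 0, 0, 0, 0, 0, 0, 0, 0, 0, 0, 0, 0, 0, 0, 0, 0, 0, 0, 0, 0, 0, 0]
}}

```text
t: 63.35
tcp_pos: [502.0, -24.6, 81.3]
tcp_rot: [0.747, 0.665, 0.0, 0.0]
wrist_force: [-0.4, -0.0, 0.8]
opening: 0.1
grasp_force: 0.0
```

Push 70 mm along −x of the tool.

Emit:
{"fn": "move_arm", "kwargs": {
  "series": [-0.01, 0, 0, 0, 0, 0, 0, -0.01, 0, 0, 0, 0, 0, 0, -0.01, 0, 0, 0, 0, 0, 0, -0.01, 0, 0, 0, 0, 0, 0, -0.01, 0, 0, 0, 0, 0, 0, -0.008, 0, 0, 0, 0, 0, 0, -0.006, 0, 0, 0, 0, 0, 0, -0.003, 0, 0, 0, 0, 0, 0, 0, 0, 0, 0, 0, 0, 0, 0, 0, 0, 0, 0, 0, 0]
}}

```text
t: 64.6
tcp_pos: [493.9, -91.2, 80.7]
tcp_rot: [0.747, 0.665, -0.0, 0.0]
wrist_force: [-0.6, 0.2, 0.0]
opening: 0.4
grasp_force: 0.0
```

Emit:
{"fn": "move_arm", "kwargs": {
  "series": [-0.0015, 0, 0, 0, 0, 0, 0, -0.0015, 0, 0, 0, 0, 0, 0, -0.0015, 0, 0, 0, 0, 0, 0, -0.0015, 0, 0, 0, 0, 0, 0, 0, 0, 0, 0, 0, 0, 0, 0, 0, 0, 0, 0, 0, 0, 0, 0, 0, 0, 0, 0, 0, 0, 0, 0, 0, 0, 0, 0, 0, 0, 0, 0, 0, 0, 0, 0, 0, 0, 0, 0, 0, 0]
}}

```text
t: 65.85
tcp_pos: [493.2, -97.1, 80.6]
tcp_rot: [0.747, 0.665, -0.0, -0.0]
wrist_force: [0.1, 3.4, -0.6]
opening: -0.1
grasp_force: 1.3
```

Emit:
{"fn": "move_arm", "kwargs": {
  "series": [-0.001, 0, 0, 0, 0, 0, 0, -0.001, 0, 0, 0, 0, 0, 0, 0, 0, 0, 0, 0, 0, 0, 0, 0, 0, 0, 0, 0, 0, 0, 0, 0, 0, 0, 0, 0, 0, 0, 0, 0, 0, 0, 0, 0, 0, 0, 0, 0, 0, 0, 0, 0, 0, 0, 0, 0, 0, 0, 0, 0, 0, 0, 0, 0, 0, 0, 0, 0, 0, 0, 0]
}}

```text
t: 67.1
tcp_pos: [493.1, -97.3, 80.6]
tcp_rot: [0.746, 0.666, 0.001, -0.001]
wrist_force: [1.3, 9.7, 0.9]
opening: 0.1
grasp_force: 4.3
```

The lever has hit its stop: the force rises and the finger stays at the predicted position. Backing off and making the last check.

Emit:
{"fn": "move_arm", "kwargs": {
  "series": [0.015, 0, 0, 0, 0, 0, 0, 0.02, 0, 0, 0, 0, 0, 0, 0, 0, -0.04, 0, 0, 0, 0, 0, 0, -0.05, 0, 0, 0, 0, 0, 0, -0.05, 0, 0, 0, 0, 0, 0.02, 0, 0, 0, 0, 0, 0.05, 0.02, 0, 0, 0, 0, 0, 0.05, 0.01, 0, 0, 0, 0, 0, 0.05, 0, 0, 0, 0, 0, 0, 0, 0, 0, 0, 0, 0, 0]
}}

```text
t: 68.35
tcp_pos: [564.1, 83.8, 219.7]
tcp_rot: [0.744, 0.668, -0.0, -0.0]
wrist_force: [-0.4, -0.0, 0.7]
opening: 0.0
grasp_force: 0.0
```

```bash
python3 - <<'E'
from h import *
s=ctrl.sense();print(s["t"],s["tcp_pos"],s["wrist_force"])
im=imaging.capture("scene")[:,:,::-1]
b=np.array([497,-63.5])-57.5*np.array([.115,.9934])
cv2.imwrite("pics/end.png",overlay(im,"scene",(140,120,370,290),3.4,[(circ(*b,124.7,13),(0,0,255))]))
E
```

```text
68.35 [564.06855665  83.839932   219.74930194] [-0.37382001 -0.01958958  0.69565804]
```

View pics/end.png

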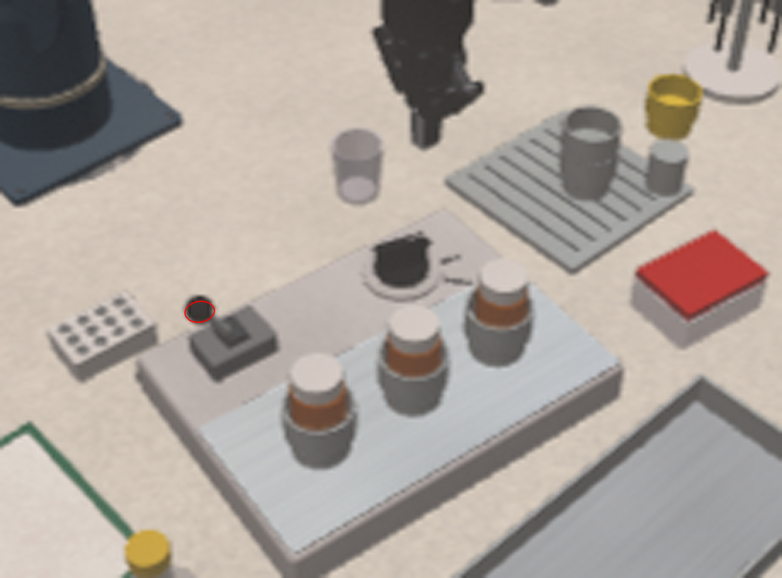

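The switch ball sits at the predicted "on" position (200,311). The jars are upright in their pots, the two spares are in their pile, and the other things on the bench are where they were. Handing in.

```bash
python3 -c "
from cell import job_done
print(job_done())"
```

```text
the job is handed in; nothing more can be done
None
```

The job is handed in: three jars are upright in three pots on the plate, the dial was set to the three-dot mark, and the switch was then pushed to its "on" stop, in about 68 s of the 210 s allowed.

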